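# Make up two ribbon reels on their spindle stands

### The arm

A 7-joint arm with a two-finger parallel gripper is mounted at the origin on the work surface. World frame = base frame: x ahead of the robot, y to its left, z up, the work surface at z = 0. Lengths are in mm, angles in rad, forces in N, time in s.
With the tool pointing down it reaches from about 400 to 875 mm from the base axis. Payload 4.4 kg.
Tool frame: the origin (TCP) lies between the finger pads; the fingertips stand ctrl.finger_overhang ahead of it and the grasp point (between the pads) lies 11 mm behind it (ctrl.finger_overhang is the distance from the TCP to the fingertips, in mm); z points along the fingers, y is the direction in which the jaws open and shut (so a half turn about z gives the same grasp; the last joint's range is limited). The gripper opens to 85 mm and grips with 20 to 120 N. Pads are 22 mm wide; open, the fingers measure 114 mm over their backs; the gripper's body (76 mm by 85 mm) begins 54 mm behind the grasp point. The pads swing forward as they close: fully open they stand 13 mm farther back than shut.
Start: joints at [-1.375, 0.628, 0.038, 1.517, -0.027, 0.996, -0.02], TCP at [168.208, 627.872, 239.313] pointing down, gripper open.
Joint ranges: [-3.06, 3.06], [-0.37, 2.12], [-1.25, 1.32], [0.18, 2.47], [-1.1, 4.24], [0.23, 1.98], [-2.94, 2.94]. Speed limits (rad/s): [2.57, 2.57, 3.14, 3.14, 3.14, 3.14, 3.14].

### API

Orientations are given as [roll, pitch, yaw] about the fixed x, y, z axes, in that order (R = Rz(yaw) Ry(pitch) Rx(roll)).
In Python, from cell import ctrl gives the robot as it stands. The module is installed in compiled form; this text tells all that it offers.
- The arm moves only by the tool step_arm, never from a script. Its argument "deltas" is a list that holds one entry, the list of rows, each a list of 7 numbers: the opening, from 0 (shut) to 1 (fully open), then the shift along the world's x, y, z in mm, then the turn, a rotation vector about the world's x, y, z in rad. In form: [[[grip, tx, ty, tz, rx, ry, rz], ...]]. A call has 1 to 10 rows; each row shifts and turns the commanded pose from where the row before left it; what a row does not reach is not made up. A row lasts 1/12 s, in which the tool goes at most 41.7 mm and 7.16 degrees, less where a joint would pass 70% of its speed; a pose out of reach is approached as far as the arm can. A call is refused whole if a number of a shift passes 41.7 or a number of a turn 0.125, either way. A call with a gripper value outside its range is refused whole. The fingers move at their own pace and stop on an object; the grip force is fixed at half the most. Time passes only in rows, so rows that do not move let the fingers close. It gives the time, the measured TCP pose, the force and the opening at its end, in the units of the state.
- ctrl.read_state(): the state, without advancing time (a new reading comes with each control period).
- ctrl.get_image(name): name is "scene" or "top" or "wrist"; returns (picture, depth): 400x640x3 uint8, red, green, blue; 400x640 float32, mm along the optical axis (not along the pixel's ray), 0 where there is no reading.
- ctrl.camera_info(name): a dict with "intrinsics" (3x3 intrinsics, pixels), "distortion" ([k1, k2, p1, p2, k3] as OpenCV has them; the pictures are not rectified), "rvec" (rotation vector, rad) and "tvec" (3), from world to camera coordinates, as OpenCV has them. Camera axes: x right, y down, z forward; pixel columns grow to the right and rows downward; lengths in mm; the calibration is good to about 2 mm. A picture is of the moment at which its call begins: read the wrist's pose just before it. camera_info takes no time and is no camera call; for the wrist camera it gives the pose at the moment of the call.
- ctrl.finish_job(): hands the job in, once; it reports no verdict.
The state is a dict: "clock": time; "qpos": joint angles; "qd": joint speeds; "tau": joint torques, N m; "eef_pos": TCP position; "tool_rot": TCP orientation; "force": force on the tool from outside, world axes, zero at the start; "torque": the same for the moment, N m; "width": finger opening in mm.
Only numpy, scipy, OpenCV 4.12 (cv2) and the standard library are available. Lean on these libraries where they do the work, as an engineer would, in place of code of your own. Each camera call takes 0.05 s, during which the arm holds its last target.

### The job

Make up the two ribbon reels on the cutting table. On the round-based stand put the wide flange, then the short fat cardboard core around its hub, then the black knobbed cap plugged into the top of the core; on the square-based stand put the narrow flange, then the tall thin core around its hub. Seat every part fully, upright, let go of it, and leave the thread spool and the pattern weight standing where they are.

Things in the scene. Friction and masses are not known exactly. Their poses are not given: they have to be found in the camera images.
- round_stand: Fixed stand: dark steel round base plate, 94 mm across, 8 mm thick, with a bright steel post 14 mm across rising from its middle to 42 mm above the table (its last 4 mm taper to 8 mm). Origin: centre of the base's underside, on the table; z up.
- square_stand: Fixed stand: dark steel square base plate, 90 x 90 mm, 8 mm thick, with the same post as the round stand (14 mm across, top 42 mm above the table, its last 4 mm taper). Origin: centre of the base's underside, on the table; z up; x and y along the square's sides.
- wide_flange_c (a point): Wide flange, loose, white plastic, about 120 g: disc 110 mm across and 6 mm thick with an upright hub 40 mm across on top; 30 mm high overall; a 21 mm bore runs right through. Lies disc down, hub up. This point: on its axis, half-way up (15 mm above its underside); z up along the axis. It goes over the post until the disc lies on the stand's base; take it by the hub.
- narrow_flange_c (a point): Narrow flange, loose, white plastic, about 70 g: disc 76 mm across and 6 mm thick with an upright hub 32 mm across on top; 30 mm high overall; a 21 mm bore runs right through. Lies disc down, hub up. This point: on its axis, half-way up (15 mm above its underside); z up along the axis. Take it by the hub.
- short_core_c (a point): Short fat core, loose: pale cardboard tube standing upright, 60 mm outside, 50 mm inside, 40 mm high, about 40 g, rigid. This point: on its axis, half-way up (20 mm above its lower end); z along the axis. Seated, it stands on the wide flange's disc with the 40 mm hub inside it.
- tall_core_c (a point): Tall thin core, loose: pale cardboard tube standing upright, 48 mm outside, 40 mm inside, 70 mm high, about 40 g, rigid. This point: on its axis, half-way up (35 mm above its lower end); z along the axis. Seated, it stands on the narrow flange's disc with the 32 mm hub inside it.
- cap_c (a point): Cap, loose, black plastic, about 90 g, 41 mm high overall: from below a plug 42 mm across and 10 mm high (slightly chamfered foot), a disc 74 mm across and 5 mm thick, and a cylindrical knob 26 mm across and 26 mm high. Stands on its plug, knob up. This point: on its axis, half-way up (20.5 mm above the plug's underside); z up along the axis. Seated, the plug is inside the short core and the disc lies on the core's rim; take it by the knob.
- thread_spool: Bystander: small upright spool of dark blue thread with wooden ends, 40 mm across, 60 mm high, standing loose. Origin: centre of its underside. Leave it.
- weight: Bystander: bright steel pattern weight, a bar 100 x 50 x 20 mm with a dark bow handle to 42 mm high, loose. Origin: centre of its underside; x along its length. Leave it.

How it is judged:
By the outcome, as a careful person would: the job done as asked, in the order asked, and still so for the second after the job is handed in, with the robot touching nothing.
It also fails if it takes over 128 s, if anything falls off the work surface, if the arm or the gripper's body presses on something with over 40 N, if the wrist force passes 120 N, or if a joint passes its speed limit or range.

## Working session

There is one attempt and no reset: what is moved stays moved. The work goes in short steps, Python scripts to look and compute and a tool call to move; the robot and the scene stay as the last step left them, time stands still between calls to the robot, and variables do not carry over. Pictures are saved under pics/ and viewed, and the job is handed in when it is done.

Besides the shell and the picture viewer there is one more tool, called after "Emit:" by a JSON object that holds its "name" and its "arguments", one argument or row to a line. step_arm: Moves the arm, as the interface text tells. Its arguments: {"type":"object","properties":{"deltas":{"type":"array"}},"required":["deltas"]}

```bash
mkdir -p pics
cat > h.py <<'E'
from cell import ctrl
import numpy as np, cv2
def cam(n):
    i=ctrl.camera_info(n); K=np.array(i['intrinsics'],float);d=np.array(i['distortion'],float)
    R=cv2.Rodrigues(np.array(i['rvec'],float))[0];t=np.array(i['tvec'],float).ravel()
    return K,d,R,t
def ray(c,uv,z):
    K,d,R,t=c
    p=cv2.undistortPoints(np.array(uv,float).reshape(-1,1,2),K,d).reshape(-1,2)
    D=np.c_[p,np.ones(len(p))]@R; C=-R.T@t
    s=(z-C[2])/D[:,2]
    return C+D*s[:,None]
def depthpts(c,dep):
    K,d,R,t=c
    v,u=np.mgrid[:400,:640]
    p=cv2.undistortPoints(np.c_[u.ravel(),v.ravel()].astype(float).reshape(-1,1,2),K,d).reshape(-1,2)
    P=np.c_[p,np.ones(len(p))]*dep.ravel()[:,None]
    return ((P-t)@R).reshape(400,640,3)
def proj(c,X):
    return cv2.projectPoints(np.array(X,float).reshape(-1,1,3),cv2.Rodrigues(c[2])[0],c[3],c[0],c[1])[0].reshape(-1,2)
def save(n,f):
    im,dp=ctrl.get_image(n); cv2.imwrite('pics/'+f+'.png',im[:,:,::-1]); np.savez('pics/'+f+'.npz',im=im,dp=dp); return im,dp
E
python3 - <<'E'
from h import *
s=ctrl.read_state();print({k:np.round(v,3).tolist() for k,v in s.items()}, ctrl.finger_overhang)
for n in('scene','top'):
    save(n,n+'0');c=cam(n);print(n,(-c[2].T@c[3]).round(),c[0].round(1).tolist(),c[1])
E
```

```text
{'clock': 0.0, 'qpos': [-1.375, 0.629, 0.038, 1.518, -0.027, 0.996, -0.02], 'qd': [-0.002, 0.0, 0.001, 0.001, -0.001, -0.002, 0.001], 'tau': [0.001, -56.34, 1.227, -19.345, 0.011, 0.01, 0.0], 'eef_pos': [168.048, 627.256, 238.379], 'tool_rot': [-3.14, 0.0, 2.88], 'force': [-0.641, 0.24, -0.093], 'torque': [0.016, -0.043, -0.002], 'width': 85.379} 8.0
scene [1456.  -18.  869.] [[413.6, 0.0, 314.3], [0.0, 413.6, 198.9], [0.0, 0.0, 1.0]] [-0.03793879  0.          0.          0.          0.        ]
top [467. -16. 973.] [[402.2, 0.0, 320.1], [0.0, 402.2, 199.0], [0.0, 0.0, 1.0]] [0.00886836 0.         0.         0.         0.        ]
```

View pics/top0.png

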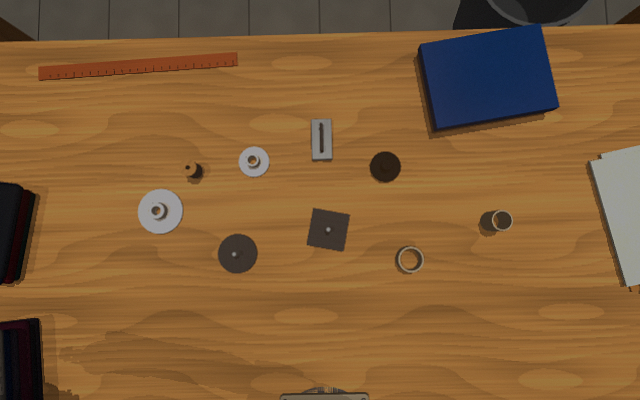

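View pics/scene0.png

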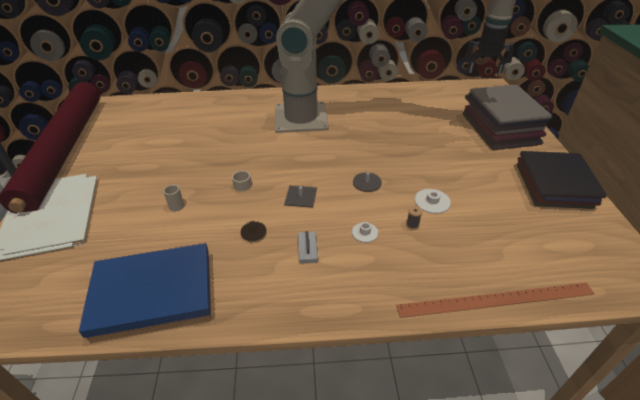

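```bash
cat > m.py <<'E'
from h import *
z=np.load('pics/top0.npz');im=z['im'];dp=z['dp'];c=cam('top');P=depthpts(c,dp)
Z=P[...,2]
print('table z',np.median(Z[300:340,200:400]), (dp==0).mean())
print({k:int(np.max(Z[v-3:v+4,u-3:u+4])) for k,(u,v) in dict(wf=(158,211),nf=(253,160),cap=(385,166),sc=(410,260),rs=(235,254),ss=(328,230)).items()})
mask=((Z>4)&(dp>0)).astype(np.uint8)
n,l,st,ce=cv2.connectedComponentsWithStats(mask)
for i in range(1,n):
    if 60<st[i][4]<5000 and 100<ce[i][0]<560:
        Q=P[l==i];print(st[i],ce[i].round(1),'xyz',Q.mean(0).round(1),'mid',((Q.min(0)+Q.max(0))/2).round(1),Q.min(0).round(),Q.max(0).round(), 'zq',np.percentile(Q[:,2],[5,25,50,75,95]).round(1))
cv2.imwrite('pics/topcrop.png',cv2.resize(im[110:285,120:520][:,:,::-1],(800,350),interpolation=cv2.INTER_NEAREST))
E
python3 m.py
```

```text
table z -0.5437648517574638 0.00400390625
{'wf': 32, 'nf': 30, 'cap': 43, 'sc': 3, 'rs': 43, 'ss': 43}
[311 118  23  42 858] [321.6 138.7] xyz [696.9  -9.5  21.8] mid [699.5 -10.   25.4] [649. -37.   5.] [750.  17.  46.] zq [16.3 18.5 19.8 21.3 41.1]
[239 146  31  31 613] [253.9 161.1] xyz [648.7 156.3   9.9] mid [649.9 156.9  19.2] [613. 120.   4.] [687. 194.  34.] zq [ 4.3  5.3  6.5  8.3 29.6]
[370 151  31  30 731] [385.3 165.7] xyz [ 628.1 -160.4   18.4] mid [ 629.4 -160.6   26.5] [ 594. -197.    9.] [ 665. -125.   44.] zq [11.9 13.7 15.1 16.8 40.7]
[179 159  25  20 367] [190.7 168.5] xyz [627.5 297.1  48.3] mid [629.3 301.1  34.1] [610. 280.   4.] [648. 322.  64.] zq [ 6.6 38.9 58.6 60.1 62.2]
[ 138  188   45   46 1317] [159.5 210.9] xyz [532.7 385.1   9.6] mid [534.  386.2  18.6] [479. 333.   4.] [589. 440.  33.] zq [ 4.3  5.3  6.4  8.2 29.6]
[ 307  208   43   43 1387] [328.1 228.9] xyz [480.5 -20.1   8.4] mid [480.4 -19.9  23.7] [429. -71.   4.] [531.  31.  43.] zq [ 5.1  6.7  7.8  8.9 10.9]
[481 209  32  23 560] [496.8 220.5] xyz [ 490.7 -405.6   44.7] mid [ 490.9 -406.    38.8] [ 466. -430.    4.] [ 516. -382.   73.] zq [ 8.9 27.2 47.6 65.  71. ]
[ 218  233   40   41 1218] [237.2 253.1] xyz [427.6 198.2   8.5] mid [428.  198.2  23.8] [381. 151.   4.] [475. 245.  43.] zq [ 5.2  6.5  7.5  8.8 11.3]
[396 246  28  27 313] [410.2 259.1] xyz [ 406.5 -208.    31.1] mid [ 407.1 -207.1   24.1] [ 377. -236.    5.] [ 437. -178.   44.] zq [ 8.9 23.6 37.  39.4 41.5]
[280 392  89   8 558] [325.8 396.3] xyz [97.3 -5.7 10.8] mid [96.6 -1.4 10.3] [  90. -103.    4.] [103. 100.  17.] zq [ 5.9  9.5 11.1 12.4 14.3]
```

View pics/topcrop.png

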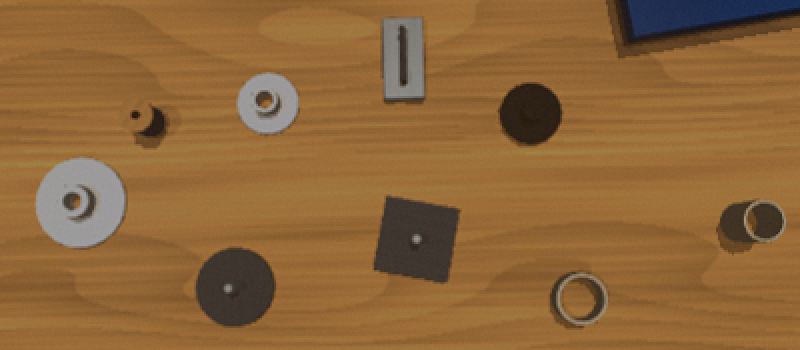

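Emit:
{"name": "step_arm", "arguments": {
  "deltas": [
    [[1,26,-28,8,0,0,0],[1,26,-28,8,0,0,0],[1,26,-28,8,0,0,0],[1,26,-28,8,0,0,0],[1,26,-28,8,0,0,0],[1,26,-28,8,0,0,0],[1,26,-28,8,0,0,0],[1,26,-28,8,0,0,0],[1,26,-28,8,0,0,0],[1,26,-28,8,0,0,0]]
  ]
}}

```text
clock: 0.93
eef_pos: [429.0, 346.1, 319.5]
tool_rot: [-3.141, -0.0, 2.88]
force: [1.4, 0.4, -0.2]
width: 85.4
```

Emit:
{"name": "step_arm", "arguments": {
  "deltas": [
    [[1,26,-20,8,0,0,0],[1,15,-10,4,0,0,0],[1,0,0,0,0,0,0],[1,0,0,0,0,0,0]]
  ]
}}

```text
clock: 1.27
eef_pos: [469.7, 316.9, 331.0]
tool_rot: [-3.141, -0.0, 2.877]
force: [-0.5, 0.3, -0.1]
width: 85.5
```

Run:
```python
from h import *
s=ctrl.read_state();print({k:np.round(v,3).tolist() for k,v in s.items()})
c=cam('wrist');save('wrist','w1')
print((-c[2].T@c[3]).round(1),c[2].round(3))
np.savez('pics/w1c.npz',K=c[0],d=c[1],R=c[2],t=c[3])
for n,p in dict(wf=(534,386,30),rs=(428,198,42),ss=(480.5,-20,42)).items(): print(n,proj(c,p))
```

```text
{'clock': 1.267, 'qpos': [-0.705, 0.418, 0.092, 1.63, -0.042, 1.096, 0.705], 'qd': [-0.037, 0.001, -0.038, 0.021, -0.012, 0.0, -0.002], 'tau': [1.902, -46.268, 2.579, -21.015, 0.262, -0.042, 0.054], 'eef_pos': [469.743, 316.941, 331.03], 'tool_rot': [-3.141, -0.0, 2.877], 'force': [-0.497, 0.331, -0.094], 'torque': [0.049, 0.041, -0.002], 'width': 85.464}
[400.1 335.3 466.1] [[ 0.261  0.965 -0.001]
 [ 0.926 -0.25   0.282]
 [ 0.272 -0.074 -0.96 ]]
wf [[389.89944805 195.12655788]]
rs [[225.31233434 156.23484534]]
ss [[ 91.05721251 235.97247853]]
```

View pics/w1.png

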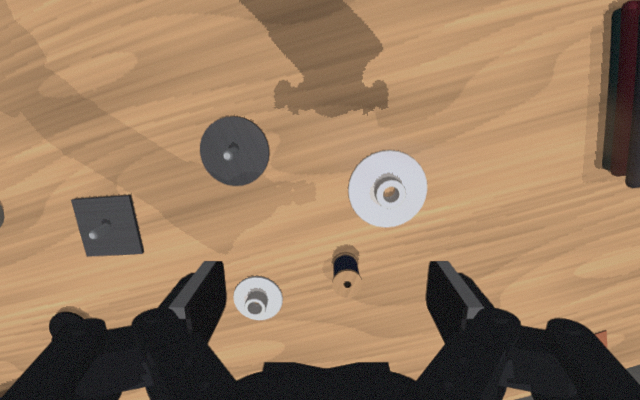

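```bash
cat >> h.py <<'E'
def loc(P,xy,zlo,zhi,rad):
    m=(P[...,2]>zlo)&(P[...,2]<zhi)&(np.hypot(P[...,0]-xy[0],P[...,1]-xy[1])<rad)
    Q=P[m].astype(np.float32)
    if len(Q)<4: return None
    (x,y),r=cv2.minEnclosingCircle(np.ascontiguousarray(Q[:,:2]))
    return 'n%d circ %.1f %.1f r%.1f mean %s'%(len(Q),x,y,r,Q.mean(0).round(1))
# name: xy, ztop band
O=dict(wf=((534,386),24,34,28),nf=((650,157),24,34,24),cap=((629,-160),36,47,20),tc=((491,-406),64,76,30),sc=((407,-207),36,44,36),rs=((428,198),30,47,14),ss=((480,-20),30,47,14),sp=((629,301),56,66,26))
B=dict(wfD=((534,386),3.5,9,62),nfD=((650,157),3.5,9,45),capD=((629,-160),10,20,45),rsB=((428,198),5,12,55),ssB=((480,-20),5,12,80))
E
python3 - <<'E'
from h import *
for f in('top0','w1'):
    z=np.load('pics/%s.npz'%f);
    if f=='w1': q=np.load('pics/w1c.npz');c=[q[k] for k in'KdRt']
    else: c=cam('top')
    P=depthpts(c,z['dp']);print(f)
    for k,(xy,a,b,r) in {**O,**B}.items(): print(k,loc(P,xy,a,b,r))
    if f=='w1': print(ray(c,[(228,156),(93.5,235)],42), ray(c,[(391,194),(255,307)],30))
    else: print(ray(c,[(234.5,254.5),(328.3,229.8)],42))
E
```

```text
top0
wf n169 circ 534.7 386.7 r20.2 mean [534.  386.3  29. ]
nf n84 circ 650.3 157.2 r16.0 mean [650.3 156.9  28.9]
cap n96 circ 628.8 -161.1 r12.7 mean [ 628.5 -160.9   40.5]
tc n150 circ 491.0 -406.7 r25.0 mean [ 490.7 -406.5   69. ]
sc n169 circ 406.9 -207.6 r30.8 mean [ 406.6 -207.7   39.2]
rs n30 circ 428.4 198.2 r6.7 mean [428.5 197.4  39.7]
ss n28 circ 480.8 -20.3 r6.5 mean [480.8 -20.2  40.5]
sp n248 circ 629.4 301.4 r21.3 mean [629.6 301.2  59.7]
wfD n1157 circ 533.9 389.1 r57.4 mean [532.2 385.5   5.9]
nfD n513 circ 648.9 160.4 r41.0 mean [648.6 156.6   5.9]
capD n613 circ 629.3 -161.1 r37.1 mean [ 628.4 -160.6   14.7]
rsB n1123 circ 427.7 198.2 r47.8 mean [427.5 198.3   7.7]
ssB n1296 circ 475.9 -17.2 r73.1 mean [480.4 -20.3   7.9]
[[425.88433048 196.89995557  42.        ]
 [477.79876262 -20.33229573  42.        ]]
w1
wf n542 circ 532.3 387.3 r20.2 mean [531.5 387.1  29.7]
nf n248 circ 649.1 159.8 r16.3 mean [648.1 160.1  29.2]
cap n21 circ 619.3 -163.1 r7.5 mean [ 618. -163.   41.]
tc None
sc None
rs n116 circ 427.8 200.3 r7.0 mean [427.6 201.6  39.9]
ss n108 circ 479.4 -17.0 r7.2 mean [479.1 -15.3  38.5]
sp n687 circ 628.7 301.6 r20.6 mean [627.8 302.1  60.4]
wfD n3958 circ 532.3 387.4 r55.1 mean [530.2 386.8   6.3]
nfD n1227 circ 648.8 159.4 r38.4 mean [644.5 162.6   6.6]
capD n442 circ 617.3 -161.3 r36.1 mean [ 606.8 -162.    15.5]
rsB n3630 circ 427.7 200.2 r47.3 mean [426.3 201.    8.5]
ssB n3208 circ 479.0 -17.6 r62.2 mean [478.5 -15.5   8.5]
[[428.62326637 201.35493751  42.        ]
 [480.10268022 -15.8513987   42.        ]] [[532.88002751 387.72451905  30.        ]
 [648.36479612 160.47913094  30.        ]]
```

Emit:
{"name": "step_arm", "arguments": {
  "deltas": [
    [[1,9,10,-30,0,0,0],[1,9,10,-30,0,0,0],[1,9,10,-30,0,0,0],[1,9,10,-30,0,0,0],[1,9,10,-30,0,0,0],[1,9,10,-30,0,0,0],[1,9,10,-30,0,0,0],[1,0,0,0,0,0,0],[1,0,0,0,0,0,0]]
  ]
}}

```text
clock: 2.07
eef_pos: [529.3, 388.6, 118.9]
tool_rot: [-3.138, -0.004, 2.883]
force: [-0.5, 0.0, 0.8]
width: 85.4
```

```bash
cat >> h.py <<'E'
def look(f,names):
    s=ctrl.read_state();c=cam('wrist');im,dp=save('wrist',f)
    np.savez('pics/%sc.npz'%f,K=c[0],d=c[1],R=c[2],t=c[3])
    P=depthpts(c,dp);print('eef',np.round(s['eef_pos'],1),np.round(s['tool_rot'],3),'F',np.round(s['force'],1),'w',round(s['width'],1),'qd',np.abs(s['qd']).max().round(3),'q',np.round(s['qpos'],2),'t',round(s['clock'],2))
    A={**O,**B}
    for k in names:
        xy,a,b,r=A[k];print(k,loc(P,xy,a,b,r))
    return c,im,dp,P
E
python3 -c "
from h import *
look('w2',['wf','wfD','rs','rsB'])"
```

```text
eef [529.3 388.6 118.9] [-3.138 -0.004  2.883] F [-0.5  0.   0.8] w 85.4 qd 0.071 q [-0.71  0.78  0.07  1.6  -0.07  0.78  0.69] t 2.07
wf n1909 circ 532.7 387.2 r20.1 mean [531.6 387.6  29.8]
wfD n12968 circ 532.7 387.4 r55.0 mean [528.9 388.4   6.3]
rs n504 circ 427.6 200.9 r7.5 mean [428.1 203.4  38.3]
rsB n10169 circ 428.1 200.4 r47.9 mean [427.6 205.5   8.4]
```

View pics/w2.png

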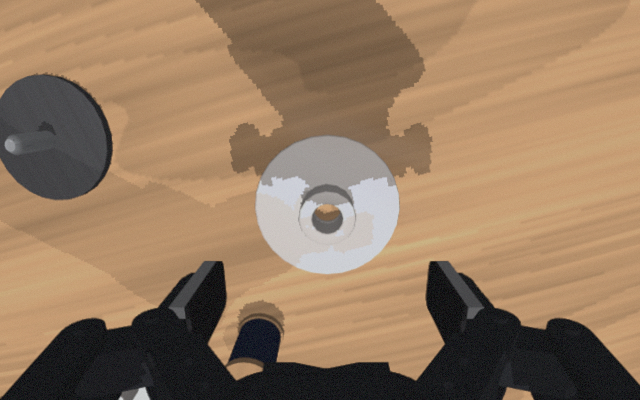

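Emit:
{"name": "step_arm", "arguments": {
  "deltas": [
    [[1,0,0,-25,0,0,0],[1,0,0,-25,0,0,0],[1,0,0,-25,0,0,0],[1,0,0,-20,0,0,0],[1,0,0,-9,0,0,0],[1,0,0,0,0,0,0],[1,0,0,0,0,0,0]]
  ]
}}

```text
clock: 2.7
eef_pos: [532.8, 388.5, 19.2]
tool_rot: [3.14, 0.001, 2.88]
force: [-0.6, 0.6, 0.3]
width: 85.3
```

Emit:
{"name": "step_arm", "arguments": {
  "deltas": [
    [[0,0,0,0,0,0,0],[0,0,0,0,0,0,0],[0,0,0,0,0,0,0],[0,0,0,0,0,0,0],[0,0,0,0,0,0,0],[0,0,0,0,0,0,0]]
  ]
}}

```text
clock: 3.2
eef_pos: [532.8, 388.4, 18.8]
tool_rot: [3.14, 0.001, 2.88]
force: [0.1, -0.9, 7.1]
width: 38.1
```

Emit:
{"name": "step_arm", "arguments": {
  "deltas": [
    [[0,0,0,15,0,0,0],[0,0,0,25,0,0,0],[0,0,0,30,0,0,0],[0,0,0,10,0,0,0],[0,0,0,0,0,0,0],[0,0,0,0,0,0,0]]
  ]
}}

```text
clock: 3.7
eef_pos: [532.2, 387.9, 97.8]
tool_rot: [3.141, 0.0, 2.88]
force: [0.7, -0.0, -2.3]
width: 37.6
```

Emit:
{"name": "step_arm", "arguments": {
  "deltas": [
    [[0,-10,-18,0,0,0,0],[0,-14,-25,0,0,0,0],[0,-14,-25,0,0,0,0],[0,-14,-25,0,0,0,0],[0,-14,-25,0,0,0,0],[0,-14,-25,0,0,0,0],[0,-14,-25,0,0,0,0],[0,-11,-19,0,0,0,0],[0,0,0,0,0,0,0],[0,0,0,0,0,0,0]]
  ]
}}

```text
clock: 4.53
eef_pos: [425.7, 199.2, 96.3]
tool_rot: [-3.139, -0.003, 2.878]
force: [0.5, 0.4, -1.7]
width: 37.2
```

Emit:
{"name": "step_arm", "arguments": {
  "deltas": [
    [[0,0,0,0,0,0,0],[0,0,0,0,0,0,0],[0,0,0,0,0,0,0]]
  ]
}}

```text
clock: 4.78
eef_pos: [427.5, 201.9, 97.0]
tool_rot: [3.141, -0.0, 2.881]
force: [0.6, -0.1, -0.8]
width: 37.8
```

```bash
python3 -c "
from h import *
c,im,dp,P=look('w3',[])
s=ctrl.read_state();e=s['eef_pos']
for a,b,r in((80,120,60),(55,80,70)): print(loc(P,e[:2],a,b,r))
m=np.hypot(P[...,0]-428,P[...,1]-200)<56
print(np.percentile(P[m][:,2],[1,10,30,50,70,90,99]).round())
"
```

```text
eef [427.5 201.9  97. ] [ 3.141 -0.     2.881] F [ 0.6 -0.1 -0.8] w 37.8 qd 0.006 q [-0.52  0.62  0.03  2.13 -0.05  0.39  0.86] t 4.78
n33119 circ 427.7 200.9 r55.2 mean [415.9 204.2  90.6]
n10 circ 408.1 210.5 r33.0 mean [431.3 201.   79.2]
[  0.  84.  85. 121. 153. 171. 180.]
```

View pics/w3.png

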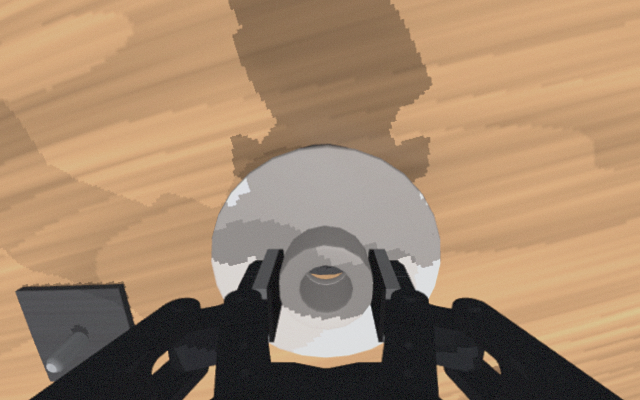

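Emit:
{"name": "step_arm", "arguments": {
  "deltas": [
    [[0,0,0,-15,0,0,0],[0,0,0,-15,0,0,0],[0,0,0,-10,0,0,0],[0,0,0,-8,0,0,0],[0,0,0,-8,0,0,0],[0,0,0,-8,0,0,0],[0,0,0,-5,0,0,0],[0,0,0,-2,0,0,0],[0,0,0,0,0,0,0],[0,0,0,0,0,0,0]]
  ]
}}

```text
clock: 5.67
eef_pos: [428.5, 201.5, 27.5]
tool_rot: [-3.141, -0.001, 2.88]
force: [1.6, 0.1, -1.3]
width: 37.7
```

Emit:
{"name": "step_arm", "arguments": {
  "deltas": [
    [[0,0,0,-1.2,0,0,0],[0,0,0,0,0,0,0],[0,0,0,0,0,0,0]]
  ]
}}

```text
clock: 5.92
eef_pos: [428.6, 201.6, 26.8]
tool_rot: [-3.141, -0.001, 2.88]
force: [-0.7, 1.1, 2.6]
width: 37.7
```

Emit:
{"name": "step_arm", "arguments": {
  "deltas": [
    [[1,0,0,0,0,0,0],[1,0,0,0,0,0,0],[1,0,0,0,0,0,0],[1,0,0,0,0,0,0],[1,0,0,0,0,0,0],[1,0,0,20,0,0,0],[1,0,0,30,0,0,0],[1,0,0,30,0,0,0],[1,0,0,0,0,0,0],[1,0,0,0,0,0,0]]
  ]
}}

```text
clock: 6.75
eef_pos: [429.2, 201.8, 107.5]
tool_rot: [3.14, 0.001, 2.88]
force: [-0.5, 0.1, -0.5]
width: 85.3
```

```bash
cat > chk.py <<'E'
from h import *
import sys
O['wfs']=((428,200.5),32,42,28);B['wfsD']=((428,200.5),11,19,62);O['post']=((428,200.5),40,50,14)
O['nfs']=((480,-18),32,42,24);B['nfsD']=((480,-18),11,19,45)
if __name__=='__main__': look(sys.argv[1],sys.argv[2:])
E
python3 chk.py w4 wfs wfsD post
```

```text
eef [429.2 201.8 107.5] [3.14e+00 1.00e-03 2.88e+00] F [-0.5  0.1 -0.5] w 85.3 qd 0.05 q [-0.47  0.6  -0.05  2.12  0.06  0.43  0.75] t 6.75
wfs n2586 circ 428.4 200.6 r20.0 mean [427.1 200.9  38. ]
wfsD n15025 circ 429.0 200.8 r55.1 mean [424.4 202.1  14.3]
post n247 circ 430.3 198.5 r10.5 mean [426.8 200.2  41.7]
```

View pics/w4.png

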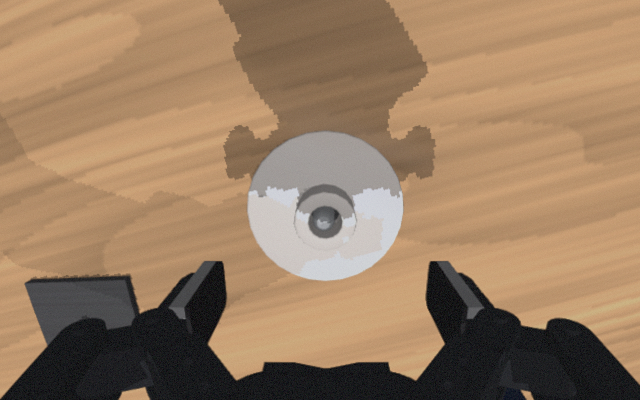

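Emit:
{"name": "step_arm", "arguments": {
  "deltas": [
    [[1,0,-20,20,0,0,0],[1,0,-35,5,0,0,0],[1,0,-40,0,0,0,0],[1,0,-40,0,0,0,0],[1,0,-40,0,0,0,0],[1,0,-40,0,0,0,0],[1,0,-40,0,0,0,0],[1,0,-40,0,0,0,0],[1,-5,-40,0,0,0,0],[1,-5,-30,0,0,0,0]]
  ]
}}

```text
clock: 7.63
eef_pos: [416.7, -167.0, 129.8]
tool_rot: [-3.14, -0.004, 2.877]
force: [0.3, -0.4, 0.1]
width: 85.3
```

Emit:
{"name": "step_arm", "arguments": {
  "deltas": [
    [[1,-6,-25,0,0,0,0],[1,-6,-17,-10,0,0,0],[1,0,0,0,0,0,0],[1,0,0,0,0,0,0],[1,0,0,0,0,0,0]]
  ]
}}

```text
clock: 8.05
eef_pos: [405.9, -204.5, 120.4]
tool_rot: [-3.141, -0.004, 2.881]
force: [0.1, 0.7, 0.2]
width: 85.1
```

```bash
python3 chk.py w5 sc ss ssB
```

```text
eef [ 405.9 -204.5  120.4] [-3.141 -0.004  2.881] F [0.1 0.7 0.2] w 85.1 qd 0.02 q [ 0.51  0.56 -0.15  2.15  0.19  0.44  1.52] t 8.05
sc n2028 circ 406.5 -207.1 r30.0 mean [ 405.7 -206.8   39.8]
ss n432 circ 479.0 -19.6 r7.1 mean [477.5 -21.4  38.1]
ssB n10355 circ 478.7 -19.1 r62.9 mean [475.5 -21.5   8.3]
```

View pics/w5.png

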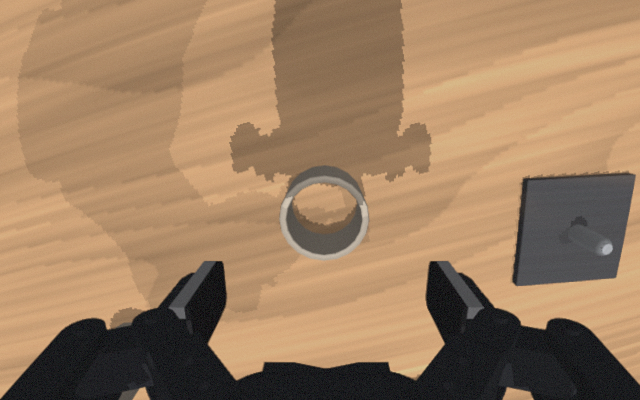

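Emit:
{"name": "step_arm", "arguments": {
  "deltas": [
    [[1,0.6,-2.6,-25,0,0,0],[1,0,0,-25,0,0,0],[1,0,0,-25,0,0,0],[1,0,0,-20,0,0,0],[1,0,0,-7,0,0,0],[1,0,0,0,0,0,0],[1,0,0,0,0,0,0]]
  ]
}}

```text
clock: 8.68
eef_pos: [406.1, -207.7, 26.6]
tool_rot: [-3.139, -0.005, 2.882]
force: [-0.2, -1.0, 0.1]
width: 85.5
```

Emit:
{"name": "step_arm", "arguments": {
  "deltas": [
    [[0,0,0,0,0,0,0],[0,0,0,0,0,0,0],[0,0,0,0,0,0,0],[0,0,0,0,0,0,0],[0,0,0,0,0,0,0]]
  ]
}}

```text
clock: 9.1
eef_pos: [406.4, -208.8, 28.3]
tool_rot: [-3.137, -0.002, 2.881]
force: [-0.9, 1.2, 11.9]
width: 58.4
```

```bash
python3 chk.py w6 sc
```

```text
eef [ 406.4 -208.8   28.3] [-3.137e+00 -2.000e-03  2.881e+00] F [-0.9  1.2 11.9] w 58.4 qd 0.002 q [ 0.52  0.75 -0.17  2.19  0.52  0.24  1.2 ] t 9.1
sc n6057 circ 403.1 -206.3 r34.7 mean [ 404.8 -208.2   39.8]
```

View pics/w6.png

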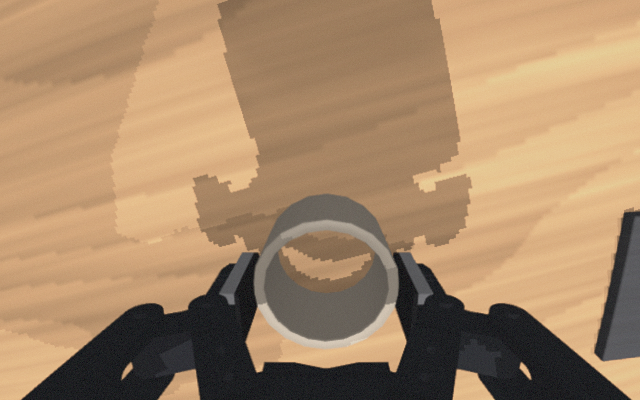

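Emit:
{"name": "step_arm", "arguments": {
  "deltas": [
    [[0,0,0,15,0,0,0],[0,0,0,25,0,0,0],[0,0,0,25,0,0,0],[0,0,0,15,0,0,0],[0,0,0,0,0,0,0],[0,0,0,0,0,0,0]]
  ]
}}

```text
clock: 9.65
eef_pos: [406.3, -209.3, 107.8]
tool_rot: [-3.137, -0.002, 2.879]
force: [-0.7, 0.1, -0.2]
width: 58.6
```

```bash
python3 -c "
from chk import *
c,im,dp,P=look('w7',[])
e=ctrl.read_state()['eef_pos']
for a in range(60,135,5): print(a,loc(P,e[:2]+[0,0],a,a+5,31))
"
```

```text
eef [ 406.3 -209.3  107.8] [-3.137e+00 -2.000e-03  2.879e+00] F [-0.7  0.1 -0.2] w 58.6 qd 0.039 q [ 0.64  0.6  -0.32  2.15  0.44  0.45  1.28] t 9.65
60 None
65 None
70 None
75 n10 circ 404.0 -209.8 r27.5 mean [ 420.8 -219.    79.7]
80 n699 circ 403.2 -208.9 r28.6 mean [ 411.  -211.4   82.9]
85 n857 circ 403.1 -209.6 r28.8 mean [ 410.6 -211.7   87.6]
90 n967 circ 403.5 -209.0 r28.7 mean [ 410.6 -210.9   92.6]
95 n1021 circ 403.3 -209.5 r28.8 mean [ 410.2 -210.8   97.6]
100 n1110 circ 403.5 -209.4 r29.1 mean [ 410.  -210.9  102.5]
105 n1228 circ 402.3 -208.5 r29.9 mean [ 409.7 -210.2  107.5]
110 n1443 circ 402.4 -208.3 r30.1 mean [ 409.5 -210.1  112.5]
115 n4728 circ 405.7 -209.2 r30.9 mean [ 405.  -209.1  118.7]
120 n1259 circ 405.3 -209.1 r31.0 mean [ 404.9 -209.7  120.8]
125 n299 circ 405.3 -209.1 r30.9 mean [ 405.6 -206.4  127.6]
130 n336 circ 405.6 -209.1 r31.0 mean [ 405.9 -206.5  132.6]
```

View pics/w7.png

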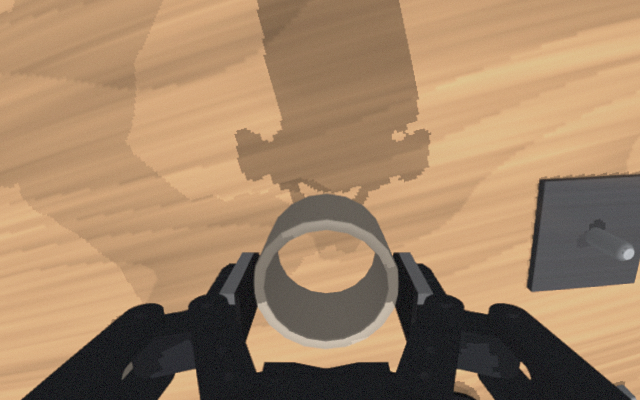

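Emit:
{"name": "step_arm", "arguments": {
  "deltas": [
    [[0,5,20,0,0,0,0],[0,5,35,0,0,0,0],[0,5,40,0,0,0,0],[0,5,40,0,0,0,0],[0,3,40,0,0,0,0],[0,0,40,0,0,0,0],[0,0,40,0,0,0,0],[0,0,40,0,0,0,0],[0,0,40,0,0,0,0],[0,0,35,0,0,0,0]]
  ]
}}

```text
clock: 10.53
eef_pos: [427.6, 163.8, 105.7]
tool_rot: [-3.137, -0.006, 2.882]
force: [-0.4, -0.2, -0.4]
width: 58.1
```

Emit:
{"name": "step_arm", "arguments": {
  "deltas": [
    [[0,0,25,0,0,0,0],[0,0,15,0,0,0,0],[0,0,0,0,0,0,0],[0,0,0,0,0,0,0],[0,0,0,0,0,0,0]]
  ]
}}

```text
clock: 10.95
eef_pos: [428.1, 199.4, 105.9]
tool_rot: [-3.135, -0.006, 2.879]
force: [0.1, -1.1, 0.5]
width: 58.2
```

```bash
python3 -c "
from chk import *
c,im,dp,P=look('w8',['wfsD','wfs'])
e=ctrl.read_state()['eef_pos']
for a in (80,90,100,118,): print(a,loc(P,e[:2]+[0,0],a,a+4,31))
"
```

```text
eef [428.1 199.4 105.9] [-3.135 -0.006  2.879] F [ 0.1 -1.1  0.5] w 58.2 qd 0.022 q [-0.34  0.61 -0.22  2.11  0.29  0.46  0.52] t 10.95
wfsD n12964 circ 428.8 200.7 r55.1 mean [421.1 203.2  14.3]
wfs n859 circ 428.4 200.9 r19.9 mean [437.7 197.6  37.8]
80 n669 circ 425.1 199.3 r28.6 mean [432.4 197.7  82. ]
90 n780 circ 425.1 199.4 r28.5 mean [432.1 197.6  92. ]
100 n906 circ 424.2 200.1 r29.4 mean [430.9 198.  102. ]
118 n1607 circ 428.0 199.1 r30.9 mean [424.5 198.5 118.6]
```

View pics/w8.png

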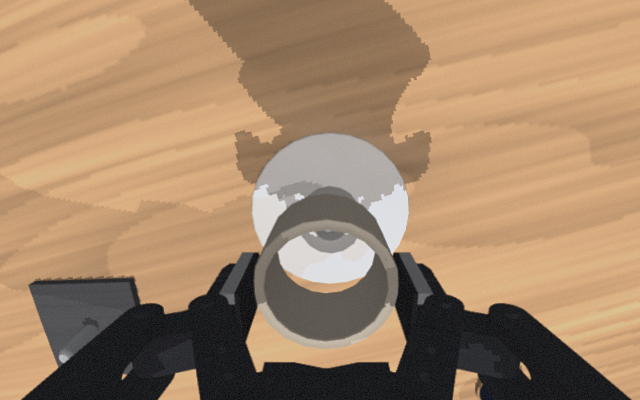

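Emit:
{"name": "step_arm", "arguments": {
  "deltas": [
    [[0,0.7,1.3,-15,0,0,0],[0,0,0,-15,0,0,0],[0,0,0,-10,0,0,0],[0,0,0,-8,0,0,0],[0,0,0,-7,0,0,0],[0,0,0,-5,0,0,0],[0,0,0,-3,0,0,0],[0,0,0,0,0,0,0],[0,0,0,0,0,0,0]]
  ]
}}

```text
clock: 11.75
eef_pos: [429.5, 202.5, 43.8]
tool_rot: [-3.138, -0.004, 2.88]
force: [0.3, -0.2, 0.1]
width: 58.3
```

Emit:
{"name": "step_arm", "arguments": {
  "deltas": [
    [[0,-0.5,-1,-1.2,0,0,0],[0,0,0,0,0,0,0],[0,0,0,0,0,0,0]]
  ]
}}

```text
clock: 12.0
eef_pos: [429.0, 201.4, 42.8]
tool_rot: [-3.138, -0.004, 2.88]
force: [-0.4, -0.2, -0.4]
width: 58.6
```

Emit:
{"name": "step_arm", "arguments": {
  "deltas": [
    [[1,0,0,0,0,0,0],[1,0,0,0,0,0,0],[1,0,0,0,0,0,0],[1,0,0,0,0,0,0],[1,0,0,20,0,0,0],[1,0,0,30,0,0,0],[1,0,0,25,0,0,0],[1,0,0,0,0,0,0],[1,0,0,0,0,0,0]]
  ]
}}

```text
clock: 12.75
eef_pos: [429.9, 201.7, 118.8]
tool_rot: [-3.14, -0.002, 2.88]
force: [0.4, -0.4, -0.2]
width: 85.4
```

```bash
python3 -c "
from chk import *
O['scs']=((428.5,201),48,60,36)
c,im,dp,P=look('w9',['wfsD','scs'])"
```

```text
eef [429.9 201.7 118.8] [-3.14e+00 -2.00e-03  2.88e+00] F [ 0.4 -0.4 -0.2] w 85.4 qd 0.039 q [-0.33  0.59 -0.24  2.1   0.29  0.49  0.52] t 12.75
wfsD n9593 circ 428.8 200.7 r55.0 mean [417.3 204.   14.4]
scs n2523 circ 428.5 200.9 r30.1 mean [427.9 200.8  53.5]
```

View pics/w9.png

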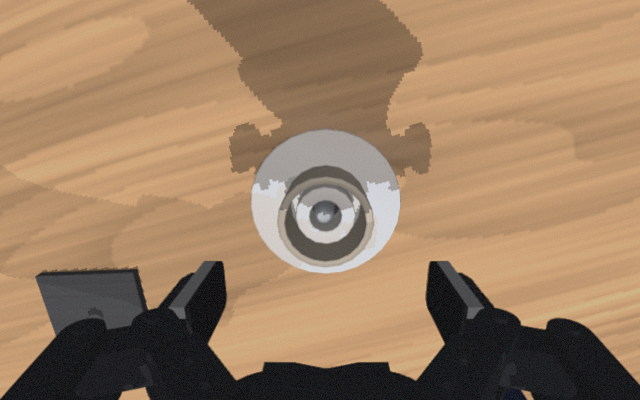

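Emit:
{"name": "step_arm", "arguments": {
  "deltas": [
    [[1,10,-18,20,0,0,0],[1,17,-31,0,0,0,0],[1,19,-35,0,0,0,0],[1,19,-35,0,0,0,0],[1,19,-35,0,0,0,0],[1,19,-35,0,0,0,0],[1,19,-35,0,0,0,0],[1,19,-35,0,0,0,0],[1,19,-35,0,0,0,0],[1,19,-35,0,0,0,0]]
  ]
}}

```text
clock: 13.63
eef_pos: [607.5, -129.5, 135.7]
tool_rot: [-3.137, -0.007, 2.88]
force: [0.6, 1.2, -0.9]
width: 85.4
```

Emit:
{"name": "step_arm", "arguments": {
  "deltas": [
    [[1,12,-20,0,0,0,0],[1,8,-13,0,0,0,0],[1,0,0,0,0,0,0],[1,0,0,0,0,0,0],[1,0,0,0,0,0,0]]
  ]
}}

```text
clock: 14.05
eef_pos: [626.8, -158.6, 136.3]
tool_rot: [-3.139, -0.007, 2.882]
force: [-0.6, 1.2, 0.1]
width: 85.1
```

```bash
python3 chk.py w10 cap capD ss ssB
```

```text
eef [ 626.8 -158.6  136.3] [-3.139 -0.007  2.882] F [-0.6  1.2  0.1] w 85.1 qd 0.015 q [ 0.39  0.76 -0.33  1.61  0.31  0.83  1.25] t 14.05
cap n1060 circ 627.6 -159.9 r13.2 mean [ 627.1 -159.4   41.2]
capD n5593 circ 627.9 -159.5 r37.1 mean [ 625.2 -158.9   15.3]
ss None
ssB n2453 circ 517.5 -26.5 r45.5 mean [517.5 -28.9   8.2]
```

View pics/w10.png

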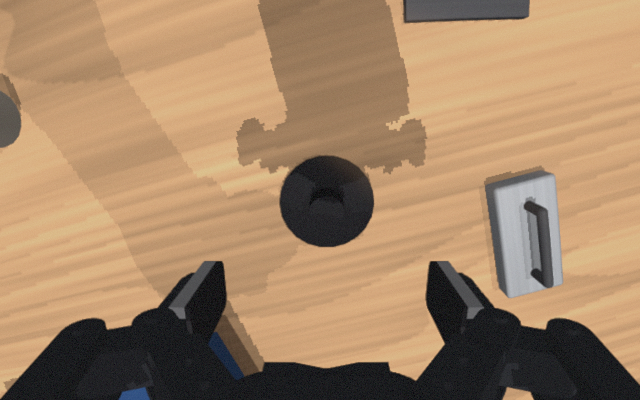

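Emit:
{"name": "step_arm", "arguments": {
  "deltas": [
    [[1,1,-1.1,-25,0,0,0],[1,0,0,-25,0,0,0],[1,0,0,-25,0,0,0],[1,0,0,-22,0,0,0],[1,0,0,-11,0,0,0],[1,0,0,0,0,0,0],[1,0,0,0,0,0,0]]
  ]
}}

```text
clock: 14.68
eef_pos: [628.9, -160.6, 29.7]
tool_rot: [-3.138, -0.005, 2.881]
force: [0.4, 0.2, 0.4]
width: 85.8
```

Emit:
{"name": "step_arm", "arguments": {
  "deltas": [
    [[0,0,0,0,0,0,0],[0,0,0,0,0,0,0],[0,0,0,0,0,0,0],[0,0,0,0,0,0,0],[0,0,0,0,0,0,0],[0,0,0,0,0,0,0]]
  ]
}}

```text
clock: 15.18
eef_pos: [629.6, -161.8, 30.6]
tool_rot: [-3.138, -0.003, 2.88]
force: [-0.4, -0.2, 5.8]
width: 24.1
```

Emit:
{"name": "step_arm", "arguments": {
  "deltas": [
    [[0,0,0,15,0,0,0],[0,0,0,25,0,0,0],[0,0,0,30,0,0,0],[0,0,0,20,0,0,0],[0,0,0,0,0,0,0]]
  ]
}}

```text
clock: 15.6
eef_pos: [632.2, -162.1, 125.2]
tool_rot: [-3.138, 0.004, 2.88]
force: [0.9, -0.2, -0.5]
width: 23.4
```

Emit:
{"name": "step_arm", "arguments": {
  "deltas": [
    [[0,-10,18,0,0,0,0],[0,-17,31,0,0,0,0],[0,-19,35,0,0,0,0],[0,-19,35,0,0,0,0],[0,-19,35,0,0,0,0],[0,-19,35,0,0,0,0],[0,-19,35,0,0,0,0],[0,-19,35,0,0,0,0],[0,-19,35,0,0,0,0],[0,-19,35,0,0,0,0]]
  ]
}}

```text
clock: 16.43
eef_pos: [448.5, 168.4, 119.6]
tool_rot: [-3.137, -0.005, 2.88]
force: [0.6, 0.9, -0.6]
width: 23.7
```

Emit:
{"name": "step_arm", "arguments": {
  "deltas": [
    [[0,-12,20,0,0,0,0],[0,-9,12.5,0,0,0,0],[0,0,0,0,0,0,0],[0,0,0,0,0,0,0],[0,0,0,0,0,0,0],[0,0,0,0,0,0,0]]
  ]
}}

```text
clock: 16.93
eef_pos: [429.8, 198.2, 119.5]
tool_rot: [-3.137, -0.004, 2.877]
force: [-0.4, -0.3, -0.6]
width: 23.7
```

```bash
python3 -c "
from chk import *
O['scs']=((428.5,201),48,60,36)
c,im,dp,P=look('w11',['wfsD','scs'])
e=ctrl.read_state()['eef_pos']
for a,b in ((95,112),(115,140)): print(a,loc(P,e[:2]+[0,0],a,b,45))
"
```

```text
eef [429.8 198.2 119.5] [-3.137 -0.004  2.877] F [-0.4 -0.3 -0.6] w 23.7 qd 0.006 q [-0.33  0.59 -0.23  2.1   0.28  0.49  0.53] t 16.93
wfsD n6524 circ 427.1 201.3 r55.0 mean [402.5 209.7  14.3]
scs n345 circ 409.3 209.5 r21.2 mean [403.3 211.1  53. ]
95 n9741 circ 427.9 197.9 r37.3 mean [415.3 201.5 104.4]
115 n5435 circ 422.8 199.5 r25.5 mean [424.  199.2 129.2]
```

View pics/w11.png

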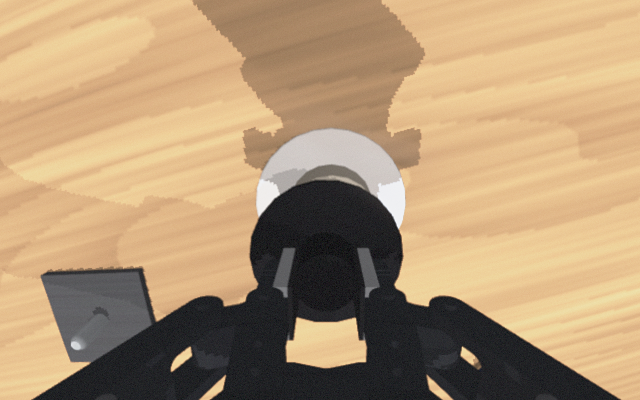

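Emit:
{"name": "step_arm", "arguments": {
  "deltas": [
    [[0,0.6,3,-10,0,0,0],[0,0,0,-10,0,0,0],[0,0,0,-6,0,0,0],[0,0,0,0,0,0,0],[0,0,0,0,0,0,0],[0,0,0,0,0,0,0]]
  ]
}}

```text
clock: 17.48
eef_pos: [429.7, 202.7, 93.5]
tool_rot: [-3.138, -0.004, 2.88]
force: [-0.6, -0.8, -0.7]
width: 23.6
```

```bash
python3 -c "
from chk import *
O['scs']=((428.5,201),48,60,36)
c,im,dp,P=look('w12',['wfsD','scs'])
e=ctrl.read_state()['eef_pos']
for a,b in ((70,84),): print(a,loc(P,e[:2]+[0,0],a,b,45))
"
```

```text
eef [429.7 202.7  93.5] [-3.138 -0.004  2.88 ] F [-0.6 -0.8 -0.7] w 23.6 qd 0.009 q [-0.36  0.64 -0.21  2.11  0.3   0.43  0.51] t 17.48
wfsD n7544 circ 427.6 201.0 r54.9 mean [400.6 207.5  14.3]
scs None
70 n9671 circ 427.6 202.7 r37.2 mean [415.1 205.9  78.4]
```

Emit:
{"name": "step_arm", "arguments": {
  "deltas": [
    [[0,0.9,-1.7,0,0,0,0],[0,0,0,-5,0,0,0],[0,0,0,-5,0,0,0],[0,0,0,-4,0,0,0],[0,0,0,-3,0,0,0],[0,0,0,-2,0,0,0],[0,0,0,0,0,0,0],[0,0,0,0,0,0,0]]
  ]
}}

```text
clock: 18.2
eef_pos: [430.1, 201.0, 74.5]
tool_rot: [-3.137, -0.005, 2.88]
force: [-0.8, -0.9, 3.5]
width: 23.7
```

```bash
python3 -c "
from chk import *
c,im,dp,P=look('w13',['wfsD'])
e=ctrl.read_state()['eef_pos']
for a,b in ((54,66),): print(a,loc(P,e[:2]+[0,0],a,b,45))
"
```

```text
eef [430.1 201.   74.5] [-3.137 -0.005  2.88 ] F [-0.8 -0.9  3.5] w 23.7 qd 0.002 q [-0.37  0.67 -0.19  2.12  0.31  0.38  0.5 ] t 18.2
wfsD n9065 circ 428.5 200.9 r54.8 mean [402.1 208.7  14.3]
54 n9690 circ 428.1 200.9 r37.3 mean [415.6 204.2  59.4]
```

View pics/w13.png

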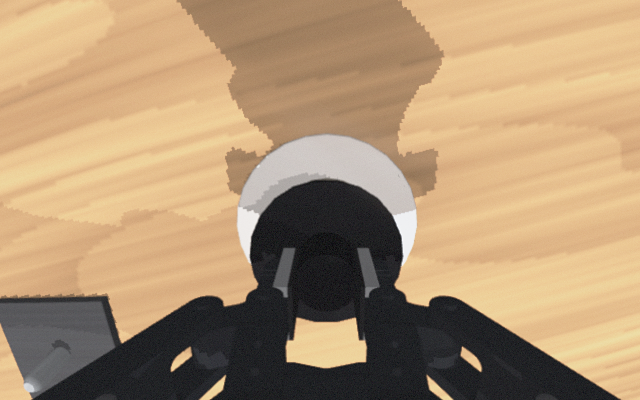

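Emit:
{"name": "step_arm", "arguments": {
  "deltas": [
    [[1,0,0,0,0,0,0],[1,0,0,0,0,0,0],[1,0,0,0,0,0,0],[1,0,0,0,0,0,0],[1,0,0,0,0,0,0],[1,0,0,20,0,0,0],[1,0,0,30,0,0,0],[1,0,0,10,0,0,0],[1,0,0,0,0,0,0],[1,0,0,0,0,0,0]]
  ]
}}

```text
clock: 19.08
eef_pos: [430.8, 201.1, 134.8]
tool_rot: [-3.138, -0.003, 2.88]
force: [-0.1, 0.0, 1.1]
width: 85.3
```

```bash
python3 -c "
from chk import *
O['caps']=((428.5,201),78,92,20)
B['capsD']=((428.5,201),54,66,45)
c,im,dp,P=look('w14',['wfsD','caps','capsD'])
"
```

```text
eef [430.8 201.1 134.8] [-3.138e+00 -3.000e-03  2.880e+00] F [-0.1  0.   1.1] w 85.3 qd 0.029 q [-0.32  0.56 -0.25  2.09  0.27  0.53  0.54] t 19.08
wfsD n5620 circ 428.5 200.5 r55.1 mean [404.9 207.4  14.3]
caps n1632 circ 427.9 200.8 r13.2 mean [427. 201.  85.]
capsD n7921 circ 428.2 200.7 r37.2 mean [424.7 201.7  59.4]
```

View pics/w14.png

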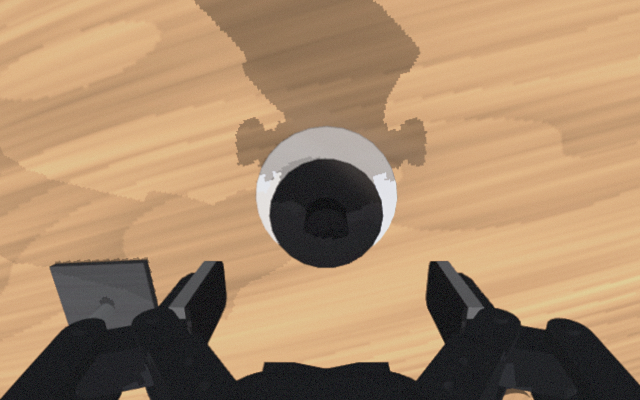

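Emit:
{"name": "step_arm", "arguments": {
  "deltas": [
    [[1,15,-2,10,0,0,0],[1,25,-5,0,0,0,0],[1,35,-7,0,0,0,0],[1,35,-7,0,0,0,0],[1,35,-7,0,0,0,0],[1,35,-7,0,0,0,0],[1,25,-5,0,0,0,0],[1,13,-2,0,0,0,0],[1,0,0,0,0,0,0],[1,0,0,0,0,0,0]]
  ]
}}

```text
clock: 19.97
eef_pos: [647.4, 158.7, 142.3]
tool_rot: [-3.136, -0.008, 2.879]
force: [-0.9, 0.5, -0.2]
width: 85.6
```

```bash
python3 chk.py w15 nf nfD sp
```

```text
eef [647.4 158.7 142.3] [-3.136 -0.008  2.879] F [-0.9  0.5 -0.2] w 85.6 qd 0.039 q [-0.12  0.78 -0.28  1.54  0.26  0.87  0.81] t 19.97
nf n855 circ 648.8 159.0 r15.9 mean [648.2 159.2  29.5]
nfD n4945 circ 648.7 158.9 r38.0 mean [645.9 159.8   6.3]
sp n3116 circ 629.1 302.2 r20.7 mean [628.3 301.2  60.2]
```

View pics/w15.png

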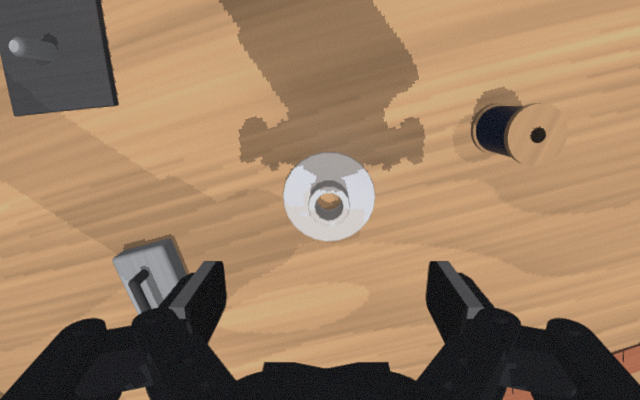

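Emit:
{"name": "step_arm", "arguments": {
  "deltas": [
    [[1,0,0,-25,0,0,0],[1,0,0,-30,0,0,0],[1,0,0,-30,0,0,0],[1,0,0,-25,0,0,0],[1,0,0,-13.5,0,0,0],[1,0,0,0,0,0,0],[1,0,0,0,0,0,0]]
  ]
}}

```text
clock: 20.6
eef_pos: [647.6, 159.7, 21.0]
tool_rot: [-3.137, -0.006, 2.881]
force: [-0.2, -0.1, 0.7]
width: 85.3
```

Emit:
{"name": "step_arm", "arguments": {
  "deltas": [
    [[0,0,0,0,0,0,0],[0,0,0,0,0,0,0],[0,0,0,0,0,0,0],[0,0,0,0,0,0,0],[0,0,0,0,0,0,0],[0,0,0,0,0,0,0]]
  ]
}}

```text
clock: 21.1
eef_pos: [649.2, 159.2, 22.6]
tool_rot: [-3.138, -0.003, 2.88]
force: [-1.1, -0.6, 6.4]
width: 30.0
```

Emit:
{"name": "step_arm", "arguments": {
  "deltas": [
    [[0,0,0,15,0,0,0],[0,0,0,25,0,0,0],[0,0,0,30,0,0,0],[0,0,0,10,0,0,0],[0,0,0,0,0,0,0]]
  ]
}}

```text
clock: 21.52
eef_pos: [650.9, 159.9, 105.3]
tool_rot: [-3.142, 0.002, 2.88]
force: [0.8, 0.6, -0.1]
width: 29.6
```

Emit:
{"name": "step_arm", "arguments": {
  "deltas": [
    [[0,-15,-15,0,0,0,0],[0,-25,-26,0,0,0,0],[0,-25,-27,0,0,0,0],[0,-25,-27,0,0,0,0],[0,-25,-27,0,0,0,0],[0,-25,-26,0,0,0,0],[0,-18,-18,0,0,0,0],[0,-12,-12,0,0,0,0],[0,0,0,0,0,0,0],[0,0,0,0,0,0,0]]
  ]
}}

```text
clock: 22.35
eef_pos: [477.6, -19.6, 100.6]
tool_rot: [-3.137, -0.006, 2.878]
force: [0.6, 0.2, -0.3]
width: 29.9
```

Emit:
{"name": "step_arm", "arguments": {
  "deltas": [
    [[0,0,0,0,0,0,0],[0,0,0,0,0,0,0]]
  ]
}}

```text
clock: 22.52
eef_pos: [479.5, -17.7, 100.9]
tool_rot: [-3.139, -0.004, 2.881]
force: [-0.5, -0.3, -0.6]
width: 29.7
```

```bash
python3 -c "
from chk import *
c,im,dp,P=look('w16',['ssB'])
e=ctrl.read_state()['eef_pos']
for a,b in ((76,92),(100,114)): print(a,loc(P,e[:2],a,b,45))
"
```

```text
eef [479.5 -17.7 100.9] [-3.139 -0.004  2.881] F [-0.5 -0.3 -0.6] w 29.7 qd 0.005 q [ 0.15  0.63 -0.26  2.1   0.35  0.46  0.94] t 22.52
ssB n6049 circ 469.6 -16.3 r55.8 mean [453.7 -12.2   8.3]
76 n9589 circ 479.2 -18.2 r38.1 mean [466.5 -14.9  84.8]
100 n4256 circ 472.3 -16.3 r28.6 mean [476.4 -17.5 107.3]
```

View pics/w16.png

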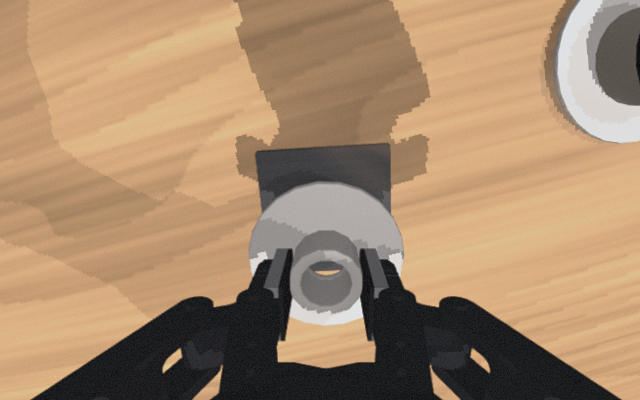

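Run:
```python
from h import *
q=np.load('pics/w16c.npz');c=[q[k] for k in'KdRt']
P=depthpts(c,np.load('pics/w16.npz')['dp'])
m=(P[...,2]>5)&(P[...,2]<12)&(np.hypot(P[...,0]-479,P[...,1]+18)<70)
m[:,:240]=0;m[:,400:]=0
Q=P[m][:,:2]
# edges: direction from top rows
v,u=np.where(m)
top=[P[v[u==k].min(),k,:2] for k in range(265,385,3)]
f=cv2.fitLine(np.array(top,np.float32),cv2.DIST_HUBER,0,.01,.01).ravel()
d=f[:2];n=np.array([-d[1],d[0]]);cen=np.array([479,-18.])
if (cen-f[2:])@n<0:n=-n
s=Q@d; print('width',np.percentile(s,[.3,99.7]),np.ptp(s)); mid=(np.percentile(s,.3)+np.percentile(s,99.7))/2
ctr=d*mid+n*(f[2:]@n+45);print(d,ctr)
q=np.load('pics/w15c.npz');c=[q[k] for k in'KdRt']
print('w15 post',ray(c,[(17,46)],42))
```

```text
width [ 32.33732078 121.97983731] 90.47059009471735
[0.19887555 0.98002476] [479.94044407 -18.66262785]
w15 post [[480.92007681 -16.32994241  42.        ]]
```

Emit:
{"name": "step_arm", "arguments": {
  "deltas": [
    [[0,0.3,-0.4,-15,0,0,0],[0,0,0,-12,0,0,0],[0,0,0,-6,0,0,0],[0,0,0,-8,0,0,0],[0,0,0,-8,0,0,0],[0,0,0,-8,0,0,0],[0,0,0,-8,0,0,0],[0,0,0,-5,0,0,0],[0,0,0,0,0,0,0],[0,0,0,0,0,0,0]]
  ]
}}

```text
clock: 23.4
eef_pos: [478.8, -19.3, 30.8]
tool_rot: [-3.138, -0.004, 2.88]
force: [0.0, 0.6, -1.1]
width: 29.7
```

Emit:
{"name": "step_arm", "arguments": {
  "deltas": [
    [[0,0,0,-1,0,0,0],[0,0,0,0,0,0,0],[0,0,0,0,0,0,0]]
  ]
}}

```text
clock: 23.65
eef_pos: [478.9, -19.3, 30.5]
tool_rot: [-3.138, -0.004, 2.88]
force: [-0.6, 1.0, 7.1]
width: 29.9
```

Emit:
{"name": "step_arm", "arguments": {
  "deltas": [
    [[1,0,0,0,0,0,0],[1,0,0,0,0,0,0],[1,0,0,0,0,0,0],[1,0,0,0,0,0,0],[1,0,0,0,0,0,0],[1,0,0,20,0,0,0],[1,0,0,35,0,0,0],[1,0,0,35,0,0,0],[1,0,0,10,0,0,0],[1,0,0,0,0,0,0]]
  ]
}}

```text
clock: 24.48
eef_pos: [480.8, -19.4, 132.7]
tool_rot: [-3.139, 0.001, 2.879]
force: [0.3, -0.4, -0.3]
width: 85.5
```

```bash
python3 chk.py w17 nfs nfsD
```

```text
eef [480.8 -19.4 132.7] [-3.139e+00  1.000e-03  2.879e+00] F [ 0.3 -0.4 -0.3] w 85.5 qd 0.058 q [ 0.19  0.57 -0.3   2.08  0.33  0.54  0.96] t 24.48
nfs n1232 circ 478.3 -20.0 r15.9 mean [477.7 -19.5  37.9]
nfsD n5617 circ 475.7 -17.8 r41.4 mean [475.1 -19.2  14.3]
```

View pics/w17.png

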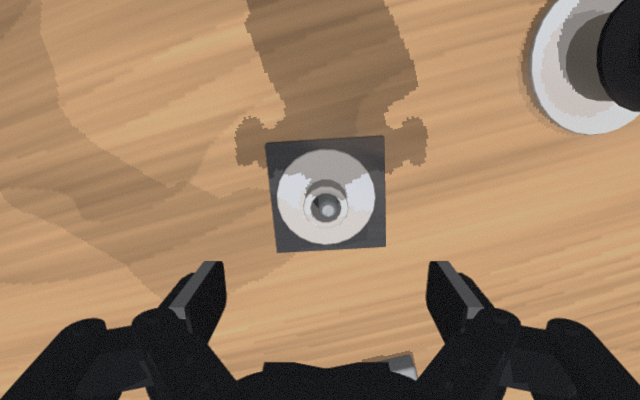

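Emit:
{"name": "step_arm", "arguments": {
  "deltas": [
    [[1,0,-18,20,0,0,0],[1,1,-35,10,0,0,0],[1,1,-40,0,0,0,0],[1,1,-40,0,0,0,0],[1,1,-40,0,0,0,0],[1,1,-40,0,0,0,0],[1,1,-40,0,0,0,0],[1,1,-40,0,0,0,0],[1,1,-35,0,0,0,0],[1,1,-28,0,0,0,0]]
  ]
}}

```text
clock: 25.37
eef_pos: [485.8, -378.7, 157.6]
tool_rot: [-3.137, -0.008, 2.877]
force: [0.2, -0.1, -0.0]
width: 85.3
```

Emit:
{"name": "step_arm", "arguments": {
  "deltas": [
    [[1,1,-20,0,0,0,0],[1,0,-10,0,0,0,0],[1,0,0,0,0,0,0],[1,0,0,0,0,0,0],[1,0,0,0,0,0,0]]
  ]
}}

```text
clock: 25.78
eef_pos: [489.1, -402.6, 159.3]
tool_rot: [-3.14, -0.006, 2.883]
force: [1.3, 0.1, -0.4]
width: 85.4
```

```bash
python3 chk.py w18 tc
```

```text
eef [ 489.1 -402.6  159.3] [-3.14  -0.006  2.883] F [ 1.3  0.1 -0.4] w 85.4 qd 0.01 q [ 0.86  0.72 -0.37  1.63  0.33  0.86  1.67] t 25.78
tc n1354 circ 491.0 -406.6 r24.1 mean [ 490.7 -406.6   69.4]
```

View pics/w18.png

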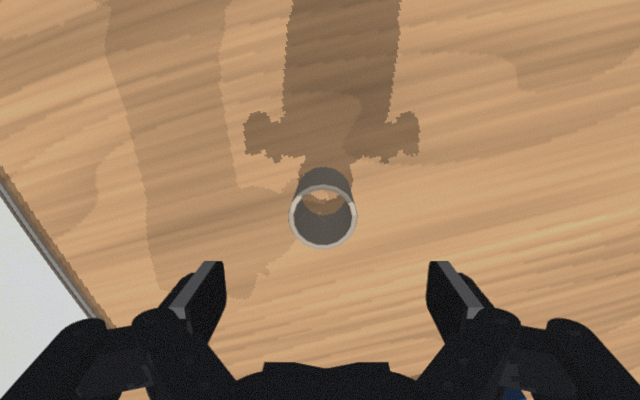

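Emit:
{"name": "step_arm", "arguments": {
  "deltas": [
    [[1,1.9,-3.5,-25,0,0,0],[1,0,0,-30,0,0,0],[1,0,0,-30,0,0,0],[1,0,0,-22,0,0,0],[1,0,0,-10,0,0,0],[1,0,0,0,0,0,0],[1,0,0,0,0,0,0]]
  ]
}}

```text
clock: 26.42
eef_pos: [491.4, -408.0, 43.6]
tool_rot: [-3.138, -0.004, 2.881]
force: [-0.1, -1.1, 0.2]
width: 85.5
```

Emit:
{"name": "step_arm", "arguments": {
  "deltas": [
    [[0,0,0,0,0,0,0],[0,0,0,0,0,0,0],[0,0,0,0,0,0,0],[0,0,0,0,0,0,0],[0,0,0,0,0,0,0],[0,0,0,0,0,0,0]]
  ]
}}

```text
clock: 26.92
eef_pos: [491.5, -409.3, 45.0]
tool_rot: [-3.137, -0.002, 2.88]
force: [-0.8, 1.1, 6.9]
width: 47.7
```

Emit:
{"name": "step_arm", "arguments": {
  "deltas": [
    [[0,0,0,15,0,0,0],[0,0,0,25,0,0,0],[0,0,0,25,0,0,0],[0,0,0,10,0,0,0],[0,0,0,0,0,0,0]]
  ]
}}

```text
clock: 27.33
eef_pos: [492.4, -410.1, 121.3]
tool_rot: [-3.135, 0.001, 2.879]
force: [0.2, -1.1, 0.6]
width: 47.0
```

Emit:
{"name": "step_arm", "arguments": {
  "deltas": [
    [[0,-1,18,0,0,0,0],[0,-1,35,0,0,0,0],[0,-2,40,0,0,0,0],[0,-2,40,0,0,0,0],[0,-2,40,0,0,0,0],[0,-2,40,0,0,0,0],[0,-2,40,0,0,0,0],[0,-1,40,0,0,0,0],[0,0,35,0,0,0,0],[0,0,28,0,0,0,0]]
  ]
}}

```text
clock: 28.17
eef_pos: [476.5, -49.6, 117.2]
tool_rot: [-3.138, -0.006, 2.882]
force: [0.0, -0.4, -0.5]
width: 47.4
```

Emit:
{"name": "step_arm", "arguments": {
  "deltas": [
    [[0,0,21,0,0,0,0],[0,0,12,0,0,0,0],[0,0,0,0,0,0,0],[0,0,0,0,0,0,0],[0,0,0,0,0,0,0]]
  ]
}}

```text
clock: 28.58
eef_pos: [477.2, -21.2, 117.5]
tool_rot: [-3.137, -0.005, 2.878]
force: [0.1, -0.4, -0.7]
width: 47.0
```

```bash
python3 -c "
from chk import *
c,im,dp,P=look('w19',['nfs','nfsD'])
e=ctrl.read_state()['eef_pos']
for a,b in ((100,104),(110,114),(120,124),(130,134),(141,150)): print(a,loc(P,e[:2],a,b,25))
"
```

```text
eef [477.2 -21.2 117.5] [-3.137 -0.005  2.878] F [ 0.1 -0.4 -0.7] w 47.0 qd 0.016 q [ 0.17  0.6  -0.27  2.09  0.32  0.5   0.97] t 28.58
nfs n14 circ 465.2 -13.1 r5.1 mean [464.6 -13.2  33.7]
nfsD n3992 circ 478.5 -20.1 r37.9 mean [463.5 -14.5  14.3]
100 n489 circ 473.7 -21.0 r23.0 mean [482.5 -22.5 102. ]
110 n616 circ 473.1 -20.7 r24.0 mean [481.7 -22.1 112.1]
120 n735 circ 472.9 -20.5 r23.9 mean [480.5 -20.8 122. ]
130 n1018 circ 473.5 -20.6 r24.0 mean [480.2 -21.8 132. ]
141 n4199 circ 477.3 -21.5 r25.0 mean [475.1 -20.6 143.1]
```

View pics/w19.png

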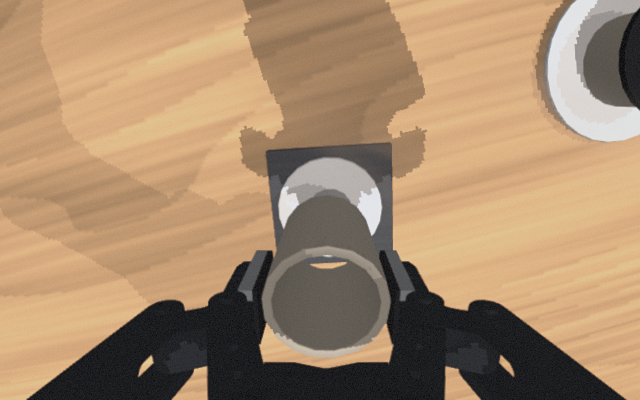

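Emit:
{"name": "step_arm", "arguments": {
  "deltas": [
    [[0,1,0.3,-12,0,0,0],[0,0,0,-12,0,0,0],[0,0,0,-5,0,0,0],[0,0,0,0,0,0,0],[0,0,0,0,0,0,0],[0,0,0,0,0,0,0]]
  ]
}}

```text
clock: 29.13
eef_pos: [478.9, -19.9, 89.4]
tool_rot: [-3.138, -0.004, 2.879]
force: [1.1, 1.0, 0.1]
width: 47.3
```

```bash
python3 -c "
from chk import *
c,im,dp,P=look('w20',['nfs','nfsD'])
e=ctrl.read_state()['eef_pos']
m=(P[...,2]>108)&(P[...,2]<116)
import numpy as np
u=np.arange(640)[None,:]+0*np.arange(400)[:,None]
m&=(u>262)&(u<392)
Q=P[m&(np.hypot(P[...,0]-e[0],P[...,1]-e[1])<32)]
print(len(Q),Q.mean(0),cv2.minEnclosingCircle(np.ascontiguousarray(Q[:,:2],dtype=np.float32)))
"
```

```text
eef [478.9 -19.9  89.4] [-3.138 -0.004  2.879] F [1.1 1.  0.1] w 47.3 qd 0.006 q [ 0.14  0.65 -0.23  2.1   0.35  0.43  0.94] t 29.13
nfs n22 circ 493.3 -23.9 r4.2 mean [492.6 -23.9  38.3]
nfsD n4991 circ 478.4 -19.9 r37.9 mean [466.  -16.2  14.3]
5474 [477.21712825 -19.56310372 113.29773143] ((478.4561767578125, -20.054075241088867), 26.5174617767334)
```

View pics/w20.png

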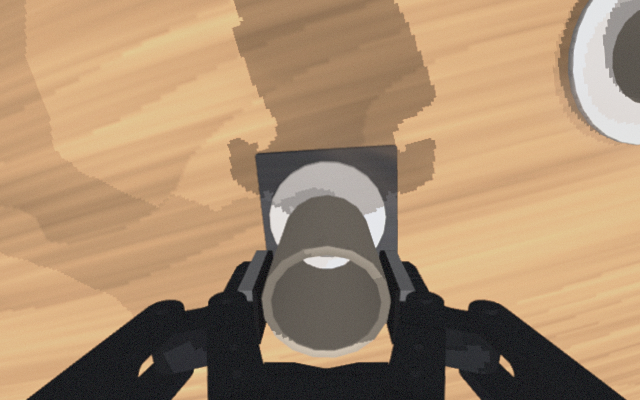

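Aligned with the flange within about 0.5 mm, with the core's lower end 44 mm up. It has 30 mm left to go.

Emit:
{"name": "step_arm", "arguments": {
  "deltas": [
    [[0,0,0,-6,0,0,0],[0,0,0,-6,0,0,0],[0,0,0,-6,0,0,0],[0,0,0,-6,0,0,0],[0,0,0,-5,0,0,0],[0,0,0,-1.5,0,0,0],[0,0,0,0,0,0,0],[0,0,0,0,0,0,0]]
  ]
}}

```text
clock: 29.85
eef_pos: [478.3, -19.4, 58.9]
tool_rot: [-3.137, -0.005, 2.88]
force: [-2.6, 0.2, 10.9]
width: 47.1
```

Emit:
{"name": "step_arm", "arguments": {
  "deltas": [
    [[1,0,0,0,0,0,0],[1,0,0,0,0,0,0],[1,0,0,0,0,0,0],[1,0,0,0,0,0,0],[1,0,0,0,0,0,0],[1,0,0,20,0,0,0],[1,0,0,35,0,0,0],[1,0,0,35,0,0,0],[1,0,0,20,0,0,0],[1,0,0,0,0,0,0]]
  ]
}}

```text
clock: 30.68
eef_pos: [481.4, -19.4, 172.4]
tool_rot: [-3.14, 0.003, 2.88]
force: [0.7, -0.9, -0.4]
width: 85.3
```

Emit:
{"name": "step_arm", "arguments": {
  "deltas": [
    [[1,0,-25,10,0,0,0],[1,0,-35,10,0,0,0],[1,0,-40,0,0,0,0],[1,0,-40,0,0,0,0],[1,0,-25,0,0,0,0],[1,0,0,0,0,0,0],[1,0,0,0,0,0,0],[1,0,0,0,0,0,0]]
  ]
}}

```text
clock: 31.35
eef_pos: [478.3, -183.5, 187.9]
tool_rot: [-3.139, -0.006, 2.88]
force: [-1.4, 0.8, 0.0]
width: 85.6
```

Run:
```python
from chk import *
O['tcs']=((478.5,-20),78,90,30)
look('w21',['tcs','nfsD'])
for n in('top','scene'):
    im,dp=save(n,n+'9');P=depthpts(cam(n),dp)
    for k,(xy,a,b,r) in dict(tcs=((478.5,-20),78,90,30),nfsD=((478.5,-20),11,19,40),wfsD=((428.5,200),11,19,58),capD=((428.5,200.8),54,66,42),knob=((428.5,200),78,92,20),sp=((629,301),56,66,26),wt=((697,-10),14,26,70)).items(): print(n,k,loc(P,xy,a,b,r))
    x=im[110:285,120:520] if n=='top' else im[120:300,140:480]
    cv2.imwrite('pics/%sz.png'%n,cv2.resize(x[:,:,::-1],None,fx=2,fy=2))
z=np.load('pics/top0.npz');P=depthpts(cam('top'),z['dp']);print('wt before',loc(P,(697,-10),14,26,70))
```

```text
eef [ 478.3 -183.5  187.9] [-3.139 -0.006  2.88 ] F [-1.4  0.8  0. ] w 85.6 qd 0.023 q [ 0.55  0.52 -0.35  1.94  0.26  0.72  1.35] t 31.35
tcs n1530 circ 476.9 -20.1 r24.6 mean [476.5 -20.2  82.9]
nfsD n2321 circ 478.4 -20.5 r38.2 mean [473.3 -33.5  14.3]
top tcs n112 circ 478.3 -21.4 r23.8 mean [478.5 -23.   83.3]
top nfsD n473 circ 477.9 -20.9 r39.5 mean [479.2 -21.5  13.7]
top wfsD n785 circ 429.2 198.8 r55.8 mean [431.5 187.9  13.9]
top capD n727 circ 428.5 199.3 r37.9 mean [428.6 198.1  58.6]
top knob n120 circ 429.1 199.3 r14.1 mean [429.3 198.6  84.2]
top sp n248 circ 630.0 301.1 r21.4 mean [629.3 301.   59.7]
top wt n740 circ 698.5 -9.1 r53.9 mean [698.   -9.5  19.5]
scene tcs n75 circ 479.6 -19.2 r26.1 mean [479.5 -18.1  82.4]
scene nfsD n153 circ 483.6 -17.4 r38.4 mean [493.1 -18.9  14.5]
scene wfsD n316 circ 431.2 202.7 r55.7 mean [447.1 199.5  14.3]
scene capD n221 circ 431.1 200.8 r38.5 mean [437.6 200.8  59.2]
scene knob n48 circ 430.2 202.6 r14.9 mean [431.7 202.2  84.1]
scene sp n120 circ 630.0 303.0 r20.9 mean [631.7 302.5  59.9]
scene wt n459 circ 701.3 -5.9 r53.5 mean [705.8  -5.8  19.8]
wt before n736 circ 698.7 -9.9 r53.5 mean [698.1  -9.5  19.6]
```

View pics/topz.png

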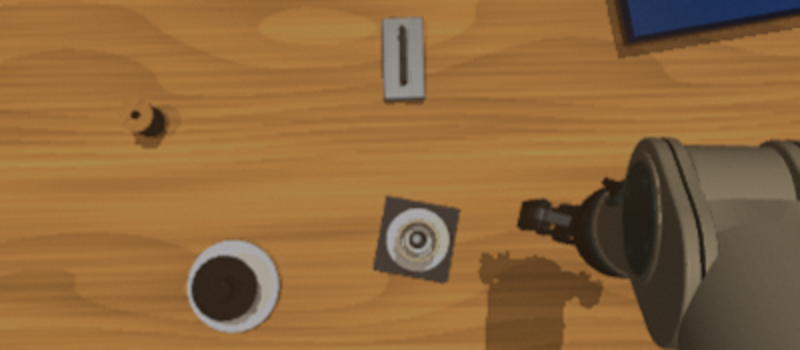

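View pics/scenez.png

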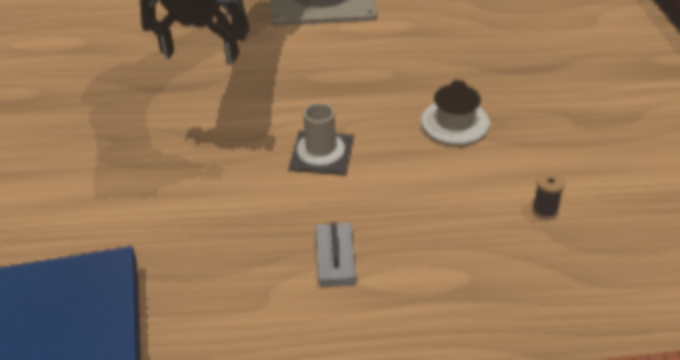

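View pics/w21.png

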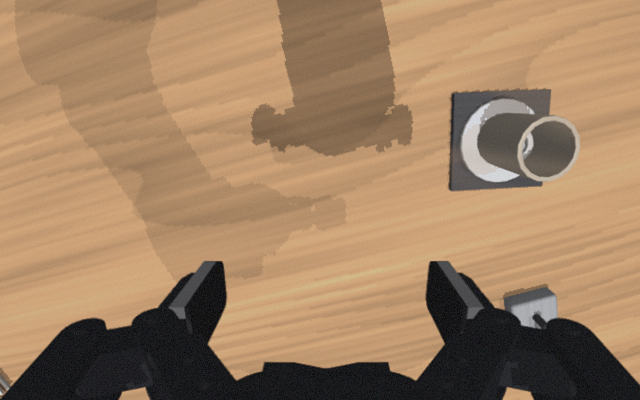

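Both reels stand complete and upright, the bystanders have not moved, and the gripper is clear of everything.

```bash
python3 -c "
from h import *
print(ctrl.finish_job())"
```

```text
the job is handed in; nothing more can be done
None
```

I made up both reels in the order asked and handed the job in at about 31.5 s of the 128 s allowed.

- **Round stand:** the wide flange, short core and cap are all seated. The last wrist views measured the flange's disc top at 14.3 mm (14 expected). Before the cap went on, the core's rim was at 53.5 mm (54 expected). The cap's disc top is at 59.4 mm (59 expected) and its knob top at 85 mm (85 expected).
- **Square stand:** the narrow flange and tall core are seated. The flange's disc top is at 14.3 mm (14 expected) and the core's rim at about 83 mm (84 expected, within the depth noise). The core met an upward force of 11 N at the expected height.
- **Bystanders:** in the top view the thread spool and the weight are within 1 mm of where they started. The gripper is open and well clear of everything.

**Disagreements:**
- The top, scene and wrist cameras differed by 2–3 mm in position, and by up to about 5 mm on the narrow flange's disc in the scene view. I steered by the wrist camera.
- At the short core's grasp, joint 6 reached its lower limit. The core was gripped about 10 mm higher than planned, which did no harm.

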